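Clear up the column parts in the cold-room lab

TASK

Clear up the column parts: stand the two sample jars upright in the jar holder, one in each bay; put both grey rings over the post of the drying stand, lying flat with the wide ring at the bottom and the narrow one on top of it; and stand the rubber stopper in the round dish, tube stub up. Do not knock over the glass beaker that stands among them.

Things in the scene. Friction and masses are not known exactly. Their poses are not given: they have to be found in the camera images.
- jar_a: sample jar, a plain upright cylinder 42 mm across and 70 mm tall, clear with brown sediment inside and a white screw cap (cap 45 mm across, the top 20 mm); the same as jar_b and interchangeable with it; starts standing upright among the other parts; origin at the centre of its underside, z up; mass about 0.09 kg, varies
- jar_b: sample jar, a plain upright cylinder 42 mm across and 70 mm tall, clear with brown sediment inside and a white screw cap (cap 45 mm across, the top 20 mm); the same as jar_a and interchangeable with it; starts standing upright among the other parts; origin at the centre of its underside, z up; mass about 0.09 kg, varies
- wide_ring: wide dark grey plastic pipe ring, outer diameter 66 mm, bore 40 mm, 28 mm high; starts lying flat on the table, its bore upright; origin at the centre of its underside, z up; about 0.08 kg
- narrow_ring: narrow dark grey plastic pipe ring, outer diameter 50 mm, bore 36 mm, 28 mm high; starts lying flat on the table, its bore upright; origin at the centre of its underside, z up; about 0.04 kg
- stopper: black rubber stopper, standing on its narrow end: the lower 16 mm tapers from 32 mm at the foot to 38 mm, then a straight round head 44 mm across from 16 to 36 mm height, and on top in the centre a grey tube stub 8 mm across that ends at 52 mm height; origin at the centre of its underside (narrow end), z up through the stub; about 0.06 kg
- beaker: empty clear glass beaker, about 62 mm across at the rim and 75 mm tall, standing among the parts, loose; not to be knocked over; origin at the centre of its underside, z up; about 0.15 kg
- jar_holder: low white plastic holder fixed to the table, 68 mm (its x) by 132 mm (its y), 24 mm high, with two square open bays side by side along its y axis; bay centres at y = +32 mm and -32 mm from its origin (x = 0); each bay is 60 mm square inside, floor 5 mm above the table, walls 4 mm thick and 19 mm high above that floor; origin at the centre of its underside
- drying_stand: round aluminium base, 110 mm across and 12 mm thick, fixed to the table, with one upright steel post 20 mm across in its centre; the post tapers above 68 mm to a blunt point at 80 mm above the table; origin at the centre of the base's underside, z up along the post
- dish: shallow round stainless dish fixed to the table, 140 mm across at the rim and 28 mm high, inner floor 5 mm above the table and about 118 mm across, wall 4 mm; origin at the centre of its underside

How it is judged:
By the outcome, as a careful person would: the job done as asked, in the order asked, and still so for the second after the job is handed in, with the robot touching nothing.
It also fails if it takes over 120 s, if anything falls off the work surface, if the arm or the gripper's body presses on something with over 40 N, if the wrist force passes 120 N, or if a joint passes its speed limit or range.

ROBOT

A 6-joint arm with a two-finger parallel gripper is mounted at the origin on the work surface. World frame = base frame: x ahead of the robot, y to its left, z up, the work surface at z = 0. Lengths are in mm, angles in rad, forces in N, time in s.
With the tool pointing down it reaches from about 150 to 775 mm from the base axis. Payload 6.1 kg.
Tool frame: the origin (TCP) lies at the very end of the fingers, on their centre line; the grasp point (between the pads) lies 19 mm behind it (arm.grip_depth is the z of the grasp point in the tool frame, in mm); z points along the fingers, y is the line along which they close (so a half turn about z gives the same grasp; the last joint's range is limited). The gripper opens to 85 mm and grips with 20 to 120 N. Pads are 22 mm wide; open, the fingers measure 114 mm over their backs; the gripper's body (76 mm by 85 mm) begins 54 mm behind the grasp point. The pads swing forward as they close: fully open they stand 13 mm farther back than shut.
Start: joints at [-1.256, 0.126, -0.04, 1.405, 0, 1.571], TCP at [162.547, -499.186, 192.195] pointing down, gripper open.
Joint ranges: [-2.72, 2.72], [-0.95, 1.95], [-1.27, 1.35], [-1.78, 2.02], [-1.46, 1.47], [-3.14, 3.14]. Speed limits (rad/s): [2.39, 2.39, 3.01, 3.14, 3.14, 3.14].

INTERFACE

Orientations are given as a unit quaternion [x, y, z, w].
In Python, from rig import arm, vision gives the robot as it stands. The module is installed in compiled form; this text tells all that it offers.
- The arm moves only by the shell command python3 -m crank 'ROWS' [OPENING] [FORCE]. ROWS is text: rows parted by semicolons, each of 6 numbers parted by spaces: the shift along the tool's x, y, z in units of 25 mm (1.0 is 25 mm), then the turn, a rotation vector about the tool's x, y, z in units of 5 degrees (1.0 is 5 degrees). In form: dx dy dz ax ay az; .... A call has 1 to 20 rows; each row shifts and turns the commanded pose from where the row before left it, along the tool's axes as they then stand; what a row does not reach is not made up. A row lasts 1/10 s, in which the tool goes at most 50 mm and 8.59 degrees, less where a joint would pass 70% of its speed; a pose out of reach is approached as far as the arm can. A call is refused whole if a number of a shift passes 1 or a number of a turn 1, either way. A call with a gripper value outside its range is refused whole. OPENING is the finger opening in mm, from 0 to 85.4, set as the call begins (- or left out, the last holds). The fingers move at their own pace and stop on an object; FORCE is the grip in N (left out, the last holds). Time passes only in rows, so rows that do not move let the fingers close. It gives the time, the measured TCP pose, the force, the opening and the grip force at its end, in the units of the state.
- arm.get_obs(): the state, without advancing time (a new reading comes with each control period).
- vision.get_image(name): name is "side" or "top"; returns a dict with "img" (384x512x3 uint8, red, green, blue), "vfov" (degrees; the focal length in pixels is half the picture's height over the tangent of half this angle, whatever the lens; pixels are square), "cx", "cy" (the principal point, pixels), "k1" (the pictures are not rectified: a ray, as slopes to the right and down, at radius r is drawn at 1 + k1 r^2 times it, then the intrinsics apply), "R" (3x3) and "t" (3): a world point X has camera coordinates R X + t. Camera axes: x right, y down, z forward; pixel columns grow to the right and rows downward; lengths in mm; the calibration is good to about 2 mm. A picture is of the moment at which its call begins. There is no depth.
- arm.close_job(): hands the job in; it is judged then, once.
The state is a dict: "clock": time; "joint_positions": joint angles; "joint_vel": joint speeds; "effort": joint torques, N m; "tcp_pos": TCP position; "eef_rot": TCP orientation; "wrist_force": force on the tool from outside, world axes, zero at the start; "torque": the same for the moment, N m; "gripper_width": finger opening in mm; "grip_force": force on a finger pad.
Only numpy, scipy, OpenCV 4.12 (cv2) and the standard library are available. Lean on these libraries where they do the work, as an engineer would, in place of code of your own. Each camera call takes 0.05 s, during which the arm holds its last target. There are 200 camera calls.

## Working session

There is one attempt and no reset: what is moved stays moved. The work goes in short steps, Python scripts to look and compute and a shell command to move; the robot and the scene stay as the last step left them, time stands still between calls to the robot, and variables do not carry over. Pictures are saved under pics/ and viewed, at most 14 in all, crops included, and the job is handed in when it is done.

```bash
mkdir -p pics; cat > h.py <<'E'
import numpy as np, cv2
from rig import arm, vision
def cam(n):
    d=vision.get_image(n); return d
def KD(d):
    f=192/np.tan(np.radians(d["vfov"])/2)
    return np.array([[f,0,d["cx"]],[0,f,d["cy"]],[0,0,1.]]),np.array([d["k1"],0,0,0,0.])
def ray(d,uv):
    K,D=KD(d); p=cv2.undistortPoints(np.array([[uv]],float),K,D)[0,0]
    R=np.array(d["R"]);t=np.array(d["t"]); return -R.T@t, R.T@np.array([p[0],p[1],1])
def onplane(d,uv,z):
    o,v=ray(d,uv); return o+v*(z-o[2])/v[2]
def two(d1,u1,d2,u2):
    o1,v1=ray(d1,u1);o2,v2=ray(d2,u2)
    s=np.linalg.lstsq(np.c_[v1,-v2],o2-o1,rcond=None)[0]
    a=o1+v1*s[0];b=o2+v2*s[1];return (a+b)/2,np.linalg.norm(a-b)
def proj(d,X):
    K,D=KD(d); return cv2.projectPoints(np.array(X,float).reshape(-1,1,3),cv2.Rodrigues(np.array(d["R"]))[0],np.array(d["t"],float),K,D)[0][:,0]
def save(d,n,box=None,s=1.5):
    im=d["img"]
    if box: im=im[box[1]:box[3],box[0]:box[2]]
    cv2.imwrite("pics/"+n,cv2.resize(im[:,:,::-1],None,fx=s,fy=s,interpolation=cv2.INTER_CUBIC))
E
python3 - <<'E'
from h import *
for n in("top","side"):
    d=cam(n); save(d,n+"0.png"); R=np.array(d["R"]);print(n,d["vfov"],d["cx"],d["cy"],d["k1"],R.round(3).tolist(),(-R.T@np.array(d["t"])).round(1))
o=arm.get_obs();print({k:np.round(v,3) for k,v in o.items()},arm.grip_depth)
E
```

```text
top 49.57162375970539 252.25744363338995 192.6867605466729 -0.09993616559942216 [[-0.011, -1.0, 0.029], [-0.981, 0.006, -0.196], [0.196, -0.03, -0.98]] [ 299.2   17.5 1190.2]
side 45.4689344181321 251.73326517757167 195.66284367303243 -0.16105288387997518 [[-0.992, -0.127, -0.002], [-0.078, 0.623, -0.779], [0.1, -0.772, -0.627]] [399.7 801.9 689. ]
{'clock': np.float64(0.1), 'joint_positions': array([-1.256,  0.126, -0.041,  1.405, -0.   ,  1.571]), 'joint_vel': array([-0.002,  0.001,  0.002,  0.   , -0.001, -0.001]), 'effort': array([-1.0000e-03, -4.3690e+01,  3.5361e+01,  1.4000e-02,  0.0000e+00,
        0.0000e+00]), 'tcp_pos': array([ 162.415, -498.811,  191.485]), 'eef_rot': array([ 0.988,  0.157, -0.   , -0.001]), 'wrist_force': array([ 1.219,  0.731, -0.17 ]), 'torque': array([-0.02 , -0.021,  0.005]), 'grip_force': np.float64(0.0), 'gripper_width': np.float64(85.853)} -18.700000000000003
```

View pics/top0.png

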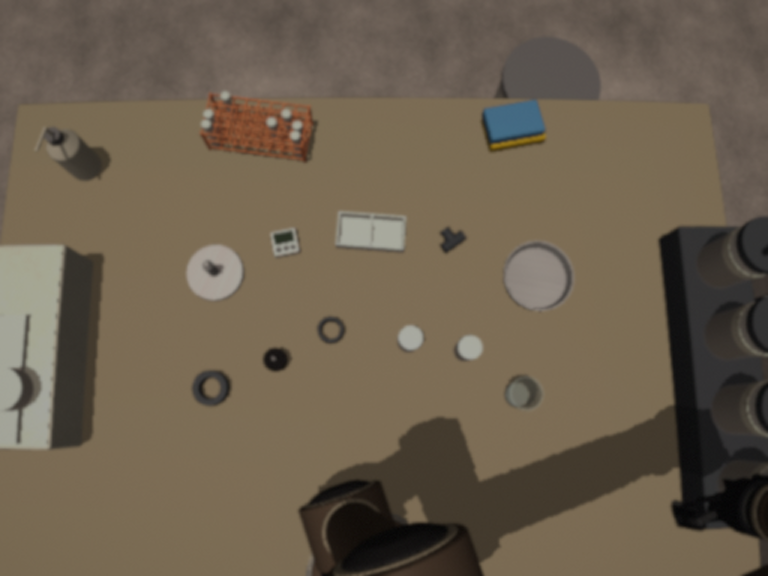

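View pics/side0.png

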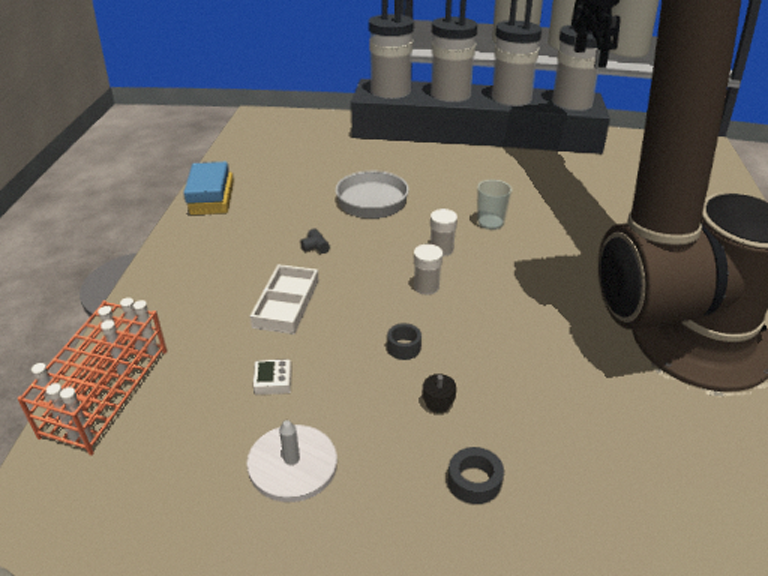

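```bash
cat >> h.py <<'E'
def topc(d,m,z0=30):
    """centre of a round top face from its silhouette mask"""
    c=max(cv2.findContours(m.astype(np.uint8),0,1)[0],key=cv2.contourArea)[:,0].astype(float)
    g=c.mean(0); P=onplane(d,g,z0); n=np.diff(proj(d,[P,P+[0,0,20]]),axis=0)[0]; n/=np.linalg.norm(n); q=np.array([-n[1],n[0]])
    a=c@n;b=c@q; w=b.max()-b.min()+1; v=ray(d,g)[1]; s=abs(v[2])/np.linalg.norm(v)
    return n*(a.max()+.5-.5*w*s)+q*(b.max()+b.min())/2, w, c
def seg(d,box,kind,th):
    im=cv2.cvtColor(d["img"],cv2.COLOR_RGB2HSV).astype(int); x0,y0,x1,y1=box
    m=np.zeros(im.shape[:2],bool)
    V,S=im[...,2],im[...,1]
    k=(V<th) if kind=="dark" else (S<th)
    m[y0:y1,x0:x1]=k[y0:y1,x0:x1]
    return m
E
python3 - <<'E'
from h import *
T=cam("top");S=cam("side")
boxes={ # name: (kind,top box,side box) in 1.5x px
"jarA":("sat",(390,318,432,360),(410,243,446,270)),
"jarB":("sat",(450,327,490,368),(427,208,461,229)),
"narrow":("dark",(311,310,352,350),(380,315,428,365)),
"wide":("dark",(186,362,238,412),(440,440,510,508)),
"stopper":("dark",(256,340,296,376),(415,372,462,418)),
"stand":("sat",(180,238,250,305),(240,420,342,502)),
"holder":("sat",(328,204,414,256),(246,260,322,334)),
"dish":("sat",(495,235,580,318),(330,168,412,220)),
"beaker":("sat",(495,370,545,415),(470,178,514,232))}
for k,(kind,a,b) in boxes.items():
    r=[]
    for d,bx in((T,a),(S,b)):
        bx=[round(x/1.5) for x in bx]; hsv=cv2.cvtColor(d["img"][bx[1]:bx[3],bx[0]:bx[2]],cv2.COLOR_RGB2HSV)
        ch=hsv[...,2 if kind=="dark" else 1].copy()
        th,_=cv2.threshold(ch,0,255,cv2.THRESH_OTSU); m=seg(d,bx,kind,th)
        if k=="stopper": m=cv2.morphologyEx(m.astype(np.uint8),cv2.MORPH_OPEN,np.ones((5,7)))
        u,w,c=topc(d,m); r.append((u,w)); cv2.drawContours(d["img"],[c.astype(int)],-1,(255,0,0),1); cv2.circle(d["img"],tuple(u.round().astype(int)),1,(0,255,0),-1)
    P,e=two(T,r[0][0],S,r[1][0]); print(k,P.round(1),"err",round(e,1),"w",r[0][1].round(1),r[1][1].round(1),r[0][0].round(1),r[1][0].round(1))
save(T,"topm.png",(110,120,400,290),2.7);save(S,"sidem.png",(150,100,360,340),2.5)
E
```

```text
jarA [433.1 -73.9  71.2] err 1.8 w 17.9 21.1 [273.6 224.8] [286.  167.2]
jarB [ 415.4 -180.3   71.4] err 0.2 w 18.0 18.3 [312.8 231.2] [295.6 143.3]
narrow [456.8  71.7  22.2] err 1.3 w 19.6 24.1 [220.6 219.5] [268.7 223.5]
wide [349.4 297.   22.7] err 0.2 w 25.1 39.2 [139.7 257.9] [316.6 313. ]
stopper [401.  173.1  23.7] err 0.3 w 17.6 24.0 [184.4 239.2] [291.9 259.6]
stand [571.5 299.3  17.2] err 1.5 w 38.5 61.2 [142.3 180.8] [193.6 303.4]
holder [ 6.338e+02 -1.000e-01  3.420e+01] err 35.9 w 47.5 49.1 [246.2 163.8] [188.  190.6]
dish [ 558.2 -330.2   25.6] err 0.6 w 48.8 48.0 [359.2 183.3] [247.5 125.6]
beaker [ 331.5 -279.4   74.3] err 1.5 w 23.0 23.2 [350.6 261.5] [329.1 124.9]
```

View pics/topm.png

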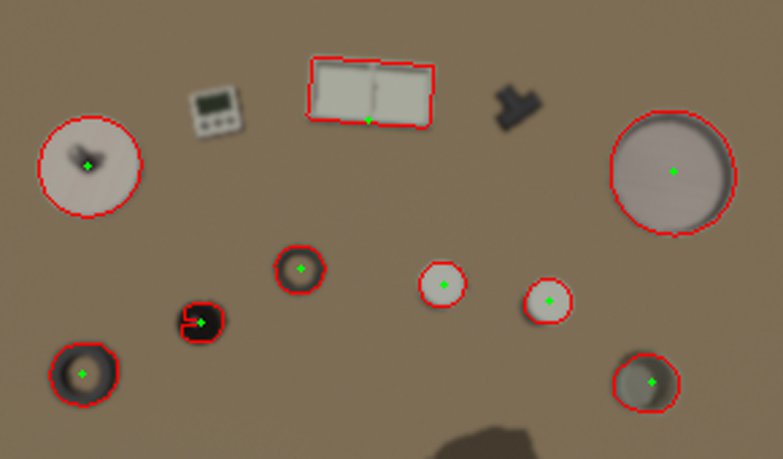

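View pics/sidem.png

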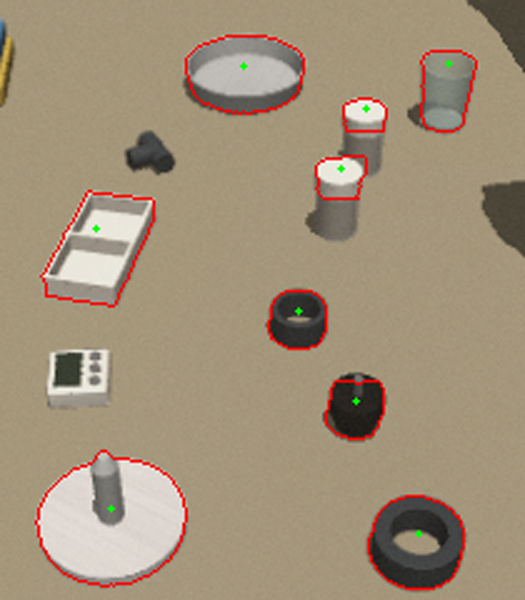

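```bash
python3 - <<'E'
from h import *
T=cam("top");S=cam("side")
def B(b): return [round(x/1.5) for x in b]
def otsu(d,b,ch,inv=True):
    hsv=cv2.cvtColor(d["img"],cv2.COLOR_RGB2HSV)[b[1]:b[3],b[0]:b[2],ch]; return cv2.threshold(hsv,0,255,cv2.THRESH_OTSU)[0]
# jars, rings top view at nominal top heights
for n,u,z in(("jarA",(273.6,224.8),70),("jarB",(312.8,231.2),70),("narrow",(220.6,219.5),28),("wide",(139.7,257.9),28),("dish",(359.2,183.3),28)):
    print(n,onplane(T,u,z).round(1))
# ring bores seen at the top view
# stand
b=B((180,238,250,305)); m=seg(T,b,"sat",otsu(T,b,1)).astype(np.uint8)
c=max(cv2.findContours(m,0,1)[0],key=cv2.contourArea); u=cv2.fitEllipse(c); print("stand top",onplane(T,u[0],10).round(1),u[1])
b=B((240,420,342,502)); m=seg(S,b,"sat",otsu(S,b,1)).astype(np.uint8); m=cv2.morphologyEx(m,cv2.MORPH_OPEN,np.ones((3,25)))
u,w,_=topc(S,m,12); print("stand side",onplane(S,u,12).round(1), onplane(S,u,0).round(1),"2view",two(T,cv2.fitEllipse(c)[0],S,u))
# post tip side: bright/dark in crop coordinates ~ (105,451)/2.5
uS=np.array((105,453))/2.5+(150,100)
uT=np.array((74,153))/2.7+(110,120); print("tip",two(T,uT,S,uS))
# stopper
b=B((250,336,300,380)); m=seg(T,b,"dark",otsu(T,b,2)).astype(np.uint8); m=cv2.morphologyEx(m,cv2.MORPH_CLOSE,np.ones((9,9)))
u1,w1,_=topc(T,m,36); b=B((412,362,465,420)); m=seg(S,b,"dark",60).astype(np.uint8); u2,w2,_=topc(S,m,36)
print("stopper",two(T,u1,S,u2),w1,w2,onplane(T,u1,36),onplane(S,u2,36))
# holder
b=B((328,204,414,256)); m=seg(T,b,"sat",otsu(T,b,1)).astype(np.uint8)
r=cv2.boxPoints(cv2.minAreaRect(max(cv2.findContours(m,0,1)[0],key=cv2.contourArea)))
cs=[np.array((p-.0)) for p in r]; P=np.array([onplane(T,p,24) for p in cs]); print(P.round(1).tolist(),P.mean(0))
b=B((246,250,322,340)); m=seg(S,b,"sat",otsu(S,b,1)).astype(np.uint8)
c=max(cv2.findContours(m,0,1)[0],key=cv2.contourArea); q=cv2.approxPolyDP(c,3,True)[:,0]; print(q.tolist())
for p in q: print(p,onplane(S,p,24).round(1),min((two(T,a,S,p.astype(float)) for a in cs),key=lambda t:t[1]))
E
```

```text
jarA [434.1 -73.9  70. ]
jarB [ 415.6 -180.4   70. ]
narrow [455.3  71.6  28. ]
wide [349.2 295.8  28. ]
dish [ 557.8 -329.6   28. ]
stand top [570.8 299.4  10. ] (36.49483871459961, 37.93579864501953)
stand side [570.2 304.3  12. ] [573.2 295.5   0. ] 2view (array([571.6028653 , 300.25314276,   6.5253558 ]), np.float64(0.017513217192946077))
tip (array([569.00595367, 298.52888868,  78.86337516]), np.float64(1.4742181705484398))
stopper (array([400.77081876, 173.57252675,  30.20724603]), np.float64(0.827746704771966)) 17.616652932324982 22.843705244933517 [400.67542377 172.76462716  36.        ] [400.35387142 179.15950654  36.        ]
[[617.7, 65.3, 24.0], [690.3, 60.4, 24.0], [679.5, -74.6, 24.0], [607.0, -67.9, 24.0]] [648.59730785  -4.18698977  24.        ]
[[185, 176], [166, 210], [167, 215], [196, 222], [211, 180]]
[185 176] [677.9 -72.7  24. ] (array([679.17838876, -74.71447335,  22.6549257 ]), np.float64(1.3823101773414328))
[166 210] [689.7  57.9  24. ] (array([689.14569612,  60.29809585,  26.22889233]), np.float64(0.6953161609724))
[167 215] [682.9  74.1  24. ] (array([691.07078154,  60.58466949,  12.34702392]), np.float64(5.887190601843498))
[196 222] [613.9  88.4  24. ] (array([621.89805924,  66.09953214,   3.48963348]), np.float64(2.7155404932527443))
[211 180] [611.1 -64.5  24. ] (array([609.95603239, -68.10434849,  20.74267367]), np.float64(4.127534196369884))
```

```bash
R='0 0 0 0 0 -1'; python3 -m crank '0 0 0 0 0 -1;0 0 0 0 0 -1;0 0 0 0 0 -1;0 0 0 0 0 -1;0 0 0 0 0 -1;0 0 0 0 0 -1;0 0 0 0 0 -1;0 0 0 0 0 -1;0 0 0 0 0 -1;0 0 0 0 0 -1;0 0 0 0 0 -1;0 0 0 0 0 -1;0 0 0 0 0 -1;0 0 0 0 0 -1;0 0 0 0 0 -0.4;0 0 0 0 0 0' 85 40
cat > s.py <<'E'
import sys
from h import *
o=arm.get_obs(); p=np.array(o["tcp_pos"]); print("t",round(o["clock"],1),"p",p.round(1),"q",np.round(o["eef_rot"],3),"j",np.round(o["joint_positions"],2),"F",np.round(o["wrist_force"],1),"w",round(o["gripper_width"],1),"g",round(o["grip_force"],1))
from scipy.spatial.transform import Rotation as Ro
if len(sys.argv)>3:
    print("total units",(Ro.from_quat(o["eef_rot"]).inv().apply(np.array(list(map(float,sys.argv[1:4])))-p)/25).round(2))
E
python3 s.py 415.5 -180.3 150
```

```text
clock: 1.9
tcp_pos: [162.5, -499.1, 192.1]
eef_rot: [0.707, 0.707, 0.0, -0.0]
wrist_force: [-0.2, 1.0, 0.3]
gripper_width: 84.9
grip_force: 0.0
t 1.9 p [ 162.5 -499.1  192.1] q [ 0.707  0.707  0.    -0.   ] j [-1.26  0.13 -0.04  1.41 -0.    0.31] F [-0.2  1.   0.3] w 84.9 g 0.0
total units [12.75 10.13  1.69]
```

```bash
python3 -m crank '0.8 0.6 0.1 0 0 0;0.8 0.6 0.1 0 0 0;0.8 0.6 0.1 0 0 0;0.8 0.6 0.1 0 0 0;0.8 0.6 0.1 0 0 0;0.8 0.6 0.1 0 0 0;0.8 0.6 0.1 0 0 0;0.8 0.6 0.1 0 0 0;0.8 0.6 0.1 0 0 0;0.8 0.6 0.1 0 0 0;0.8 0.6 0.1 0 0 0;0.8 0.6 0.1 0 0 0;0.8 0.6 0.1 0 0 0;0.8 0.6 0.1 0 0 0;0.8 0.6 0.1 0 0 0;0.75 0.6 0.19 0 0 0;0 0.53 0 0 0 0;0 0 0 0 0 0' >/dev/null; python3 s.py 415.5 -180.3 35
python3 - <<'E'
from h import *
T=cam("top");save(T,"t1.png",(200,130,400,290),3)
E
```

```text
t 3.7 p [ 416.9 -180.4  149.8] q [ 0.706  0.708 -0.     0.   ] j [-0.41 -0.   -0.27  1.3  -0.    1.16] F [-0.9 -0.2 -0.4] w 85.0 g 0.0
total units [ 0.   -0.06  4.59]
```

View pics/t1.png

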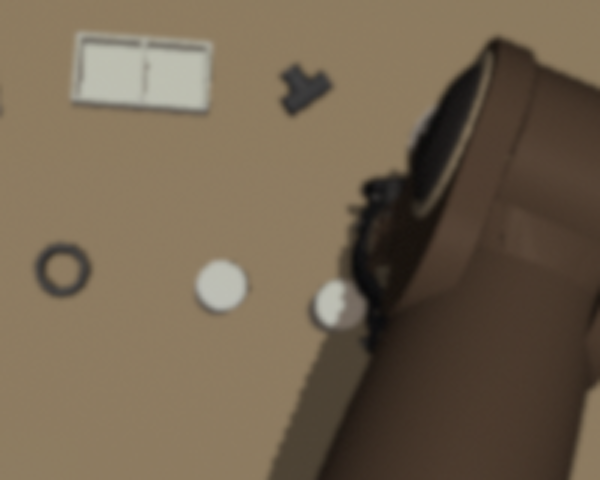

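```bash
python3 -m crank '0 0 1 0 0 0;0 0 1 0 0 0;0 0 1 0 0 0;0 0 0.8 0 0 0;0 0 0.8 0 0 0;0 0 0 0 0 0' >/dev/null; python3 s.py; python3 -m crank '0 0 0 0 0 0;0 0 0 0 0 0;0 0 0 0 0 0;0 0 0 0 0 0;0 0 0 0 0 0;0 0 0 0 0 0;0 0 0 0 0 0;0 0 0 0 0 0;0 0 0 0 0 0;0 0 0 0 0 0' 20 30 >/dev/null;python3 s.py
```

```text
t 4.3 p [ 413.1 -180.4   32.8] q [ 0.708  0.707 -0.001 -0.002] j [-0.41  0.04 -0.49  1.05 -0.    1.16] F [ 0.5 -0.1  0.1] w 85.3 g 0.0
t 5.3 p [ 415.6 -180.2   34.9] q [ 0.707  0.707 -0.    -0.   ] j [-0.41  0.04 -0.48  1.05  0.    1.16] F [1.4 0.1 0.2] w 19.8 g 0.0
```

```bash
python3 - <<'E'
from h import *
T=cam("top");S=cam("side");
a=cv2.resize(S["img"][90:230,230:380],(480,448),interpolation=2);b=cv2.resize(T["img"][190:290,250:360],(316,448)if 0 else (320,291),interpolation=2)
c=np.zeros((448,800,3),np.uint8);c[:,:480]=a;c[:291,480:]=b
cv2.imwrite("pics/x1.png",c[:,:,::-1])
E
```

```text
(no output)
```

View pics/x1.png

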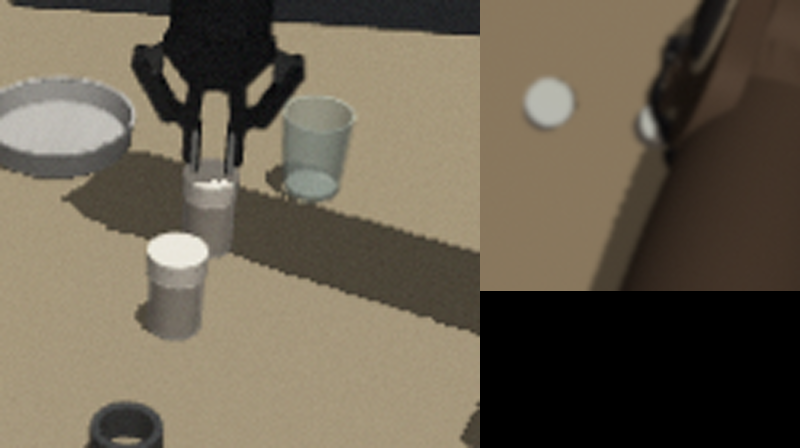

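```bash
python3 - <<'E'
from h import *
T=cam("top");S=cam("side");o=arm.get_obs();p=np.array(o["tcp_pos"])
c=np.zeros((600,800,3),np.uint8)
for d,col in((S,0),(T,400)):
    u=proj(d,[p,p+[0,0,18.7],p+[0,0,73],[415.5,-180.3,0],[415.5,-180.3,70]]); print(u.round(1).tolist())
    x,y=(u[0]-[33,45]).astype(int); a=cv2.resize(d["img"][y:y+100,x:x+66],(400,600),interpolation=2)
    for q,k in zip(u,((255,0,0),(0,255,0),(255,255,0),(0,0,255),(255,0,255))):
        cv2.circle(a,tuple(((q-[x,y])*6.03).astype(int)),3,k,-1)
    c[:,col:col+400]=a
cv2.imwrite("pics/x2.png",c[:,:,::-1])
E
```

```text
[[294.7, 155.3], [295.1, 149.2], [296.3, 130.7], [294.0, 166.5], [295.5, 143.7]]
[[310.6, 232.6], [311.7, 231.9], [315.2, 229.7], [308.6, 233.8], [312.8, 231.3]]
```

View pics/x2.png

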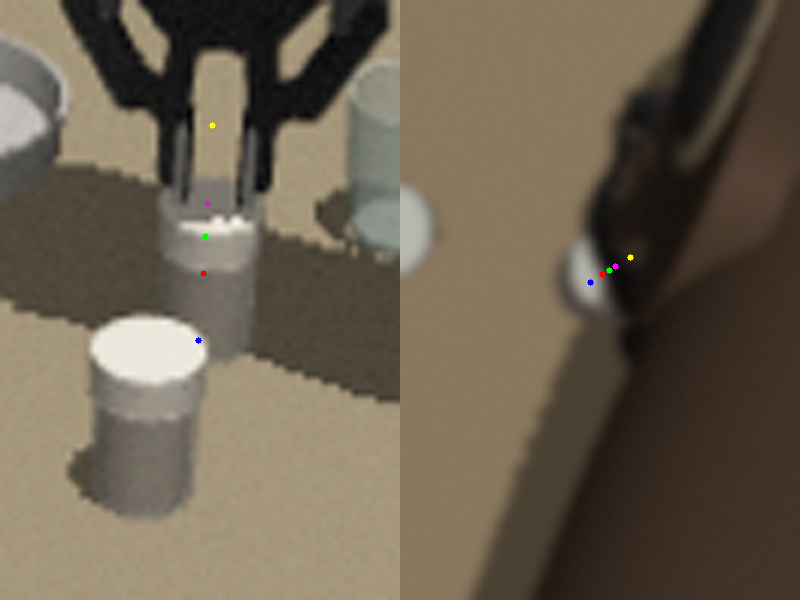

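```bash
python3 -m crank '0 0 -1 0 0 0;0 0 -1 0 0 0;0 0 -1 0 0 0;0 0 -1 0 0 0;0 0 -1 0 0 0;0 0 0 0 1 0;0 0 0 0 1 0;0 0 0 0 1 0;0 0 0 0 1 0;0 0 0 0 1 0;0 0 0 0 1 0;0 0 0 0 1 0;0 0 0 0 1 0;0 0 0 0 0 0;0 0 0 0 0 0;0 0 0 0 0 0' 0 >/dev/null; python3 s.py
python3 - <<'E'
from h import *
from scipy.spatial.transform import Rotation as Ro
T=cam("top");S=cam("side");o=arm.get_obs();p=np.array(o["tcp_pos"]);z=Ro.from_quat(o["eef_rot"]).apply([0,0,1])
c=np.zeros((600,800,3),np.uint8)
for d,col in((S,0),(T,400)):
    u=proj(d,[p,p-18.7*z,p-73*z,[0,0,0]]); print(u.round(1).tolist())
    x,y=(u[0]-[33,50]).astype(int);print("crop",x,y); a=cv2.resize(d["img"][y:y+100,x:x+66],(400,600),interpolation=2)
    for q,k in zip(u,((255,0,0),(0,255,0),(255,255,0))):
        cv2.circle(a,tuple(((q-[x,y])*6.03).astype(int)),3,k,-1)
    c[:,col:col+400]=a
cv2.imwrite("pics/x3.png",c[:,:,::-1])
E
```

```text
t 7.2 p [ 415.8 -180.1  160.6] q [ 0.664  0.665  0.241 -0.241] j [-0.76  0.38  0.01  1.72  0.48  0.68] F [-0.1  0.7  0.5] w -0.2 g 0.0
[[297.4, 111.8], [297.9, 104.1], [299.5, 82.1], [468.9, 225.5]]
crop 264 61
[[318.8, 227.3], [324.7, 226.6], [342.6, 224.4], [247.5, 385.9]]
crop 285 177
```

View pics/x3.png

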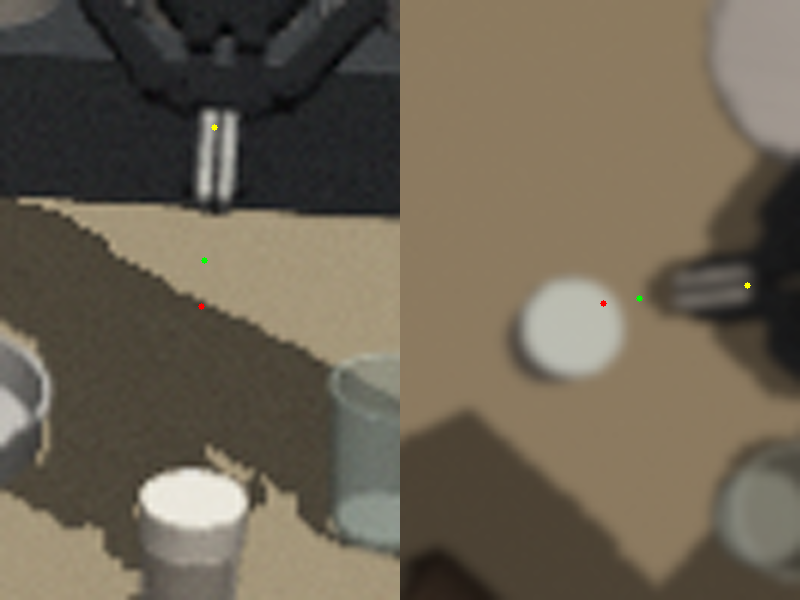

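```bash
python3 - <<'E'
from h import *
from scipy.spatial.transform import Rotation as Ro
T=cam("top");S=cam("side");o=arm.get_obs();p=np.array(o["tcp_pos"]);R=Ro.from_quat(o["eef_rot"])
f=lambda x,y:(264+x/6.06,61+y/6.); g=lambda x,y:(285+(x-400)/6.06,177+y/6.)
for n,a,b in(("tip",f(216,208),g(655,287)),("pad root",f(218,112),g(752,284)),("pad end",f(215,197),g(675,290))):
    X,e=two(T,b,S,a); print(n,X.round(1),round(e,1),"tool frame",R.inv().apply(X-p).round(1))
E
```

```text
tip [ 415.2 -193.2  197.7] 4.4 tool frame [ 13.4  -0.5 -36.8]
pad root [ 415.1 -226.2  223.6] 0.0 tool frame [  4.6  -0.6 -77.9]
pad end [ 414.9 -201.1  198.4] 2.2 tool frame [  7.7  -0.8 -42.5]
```

```bash
python3 -m crank '0 0 0 0 -1 0;0 0 0 0 -1 0;0 0 0 0 -1 0;0 0 0 0 -1 0;0 0 0 0 -1 0;0 0 0 0 -1 0;0 0 0 0 -1 0;0 0 0 0 -1 0;-0.2 0 1 0 0 0;0 0 1 0 0 0;0 0 1 0 0 0;0 0 1 0 0 0;0 0 0.5 0 0 0;0 0 0 0 0 0;0 0 0 0 0 0' 85 >/dev/null; python3 s.py
python3 -m crank '0 0 0.5 0 0 0;0 0 0.5 0 0 0;0 0 0.5 0 0 0;0 0 0.4 0 0 0;0 0 0 0 0 0;0 0 0 0 0 0' >/dev/null; python3 s.py;python3 -m crank '0 0 0 0 0 0;0 0 0 0 0 0;0 0 0 0 0 0;0 0 0 0 0 0;0 0 0 0 0 0;0 0 0 0 0 0;0 0 0 0 0 0;0 0 0 0 0 0' 20 30 >/dev/null;python3 s.py
```

```text
t 8.8 p [ 416.  -185.4   48.5] q [0.707 0.707 0.    0.001] j [-0.42  0.04 -0.46  1.08 -0.    1.15] F [ 0.6  0.1 -0.2] w 85.0 g 0.0
t 9.4 p [ 4.153e+02 -1.852e+02 -4.000e-01] q [ 0.707  0.707 -0.    -0.   ] j [-0.42  0.07 -0.53  0.97 -0.    1.15] F [ 0.5 -0.2 -0.1] w 85.1 g 0.0
t 10.2 p [ 416.  -185.5    0.5] q [0.707 0.707 0.    0.   ] j [-0.42  0.07 -0.53  0.97 -0.    1.15] F [-0.5  0.3  5.4] w 44.1 g 30.5
```

```bash
python3 -m crank '0 0 -0.5 0 0 0;0 0 -0.5 0 0 0;0 0 -1 0 0 0;0 0 -1 0 0 0;0 0 0 0 0 0;0 0 0 0 0 0' - 40 >/dev/null;python3 s.py
python3 - <<'E'
from h import *
T=cam("top");S=cam("side")
o=arm.get_obs();p=np.array(o["tcp_pos"])
c=np.zeros((600,800,3),np.uint8)
for d,col in((S,0),(T,400)):
    u=proj(d,[p,p+[0,0,70],[416,-180.3,p[2]]]); print(u.round(1).tolist())
    x,y=(u[0]-[33,60]).astype(int);print("crop",x,y); a=cv2.resize(d["img"][y:y+100,x:x+66],(400,600),interpolation=2)
    for q,k in zip(u,((255,0,0),(0,255,0),(255,255,0))):
        cv2.circle(a,tuple(((q-[x,y])*6.03).astype(int)),3,k,-1)
    c[:,col:col+400]=a
cv2.imwrite("pics/x4.png",c[:,:,::-1])
E
```

```text
t 10.8 p [ 416.1 -185.5   75.8] q [0.707 0.707 0.    0.001] j [-0.42  0.02 -0.41  1.14  0.    1.15] F [-0.4  0.9 -0.2] w 43.8 g 41.0
[[295.8, 141.3], [297.4, 116.8], [295.4, 142.3]]
crop 262 81
[[314.8, 231.2], [319.6, 228.3], [313.0, 230.9]]
crop 281 171
```

View pics/x4.png

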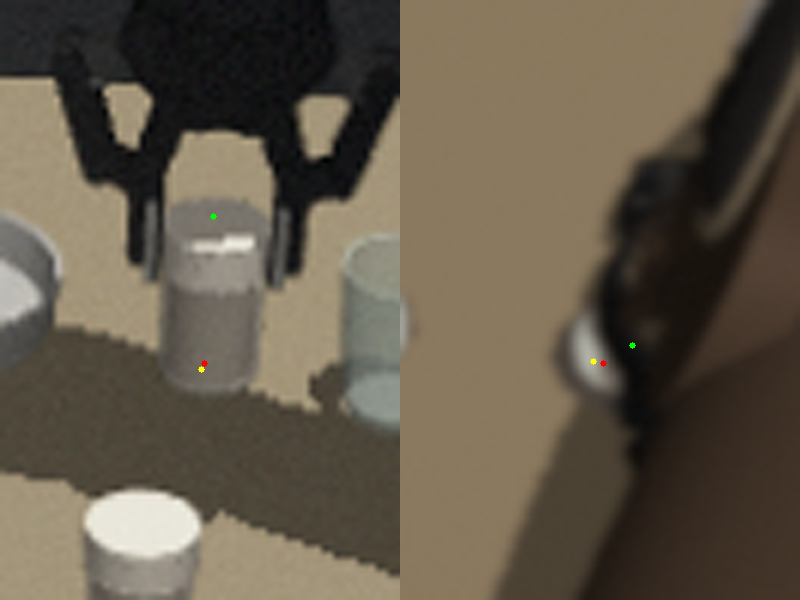

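```bash
python3 -m crank '0.48 0.78 0 0 0 0;0.48 0.78 0 0 0 0;0.48 0.78 0 0 0 0;0.48 0.78 0 0 0 0;0.48 0.78 0 0 0 0;0.48 0.78 0 0 0 0;0.48 0.78 0 0 0 0;0.48 0.78 0 0 0 0;0.48 0.78 0 0 0 0;0.48 0.78 0 0 0 0;0.48 0.78 0 0 0 0;0.48 0.74 0 0 0 0;0 0 0 0 0 0;0 0 0 0 0 0' >/dev/null;python3 s.py 649 -41.5 7
```

```text
t 12.3 p [647.6 -40.9  73.3] q [ 0.707  0.708 -0.001 -0.001] j [-0.06  0.38  0.03  1.22 -0.    1.51] F [ 0.3  0.5 -1.6] w 43.9 g 41.2
total units [-0.02  0.06  2.65]
```

```bash
python3 -m crank '0 0.03 0.6 0 0 0;0 0 0.6 0 0 0;0 0 0.6 0 0 0;0 0 0.4 0 0 0;0 0 0.3 0 0 0;0 0 0.15 0 0 0;0 0 0 0 0 0' >/dev/null;python3 s.py 649 -41.5 7
python3 - <<'E'
from h import *
S=cam("side");save(S,"s5.png",(140,110,300,240),4)
E
```

```text
t 13.1 p [648.9 -41.3   8.4] q [ 0.707  0.707 -0.    -0.   ] j [-0.06  0.41 -0.07  1.09 -0.    1.51] F [ 0.5  0.2 -1.7] w 43.9 g 41.2
total units [-0.01  0.    0.06]
```

View pics/s5.png

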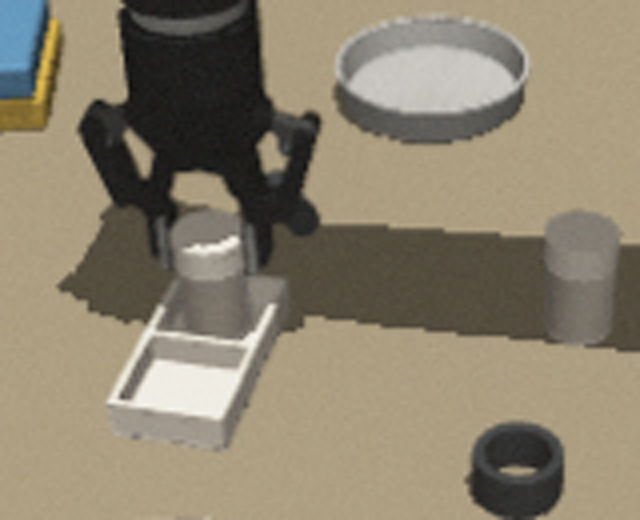

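```bash
python3 -m crank '0 0 0.06 0 0 0;0 0 0.04 0 0 0;0 0 0 0 0 0' >/dev/null;python3 s.py; python3 -m crank '0 0 0 0 0 0;0 0 0 0 0 0;0 0 0 0 0 0;0 0 0 0 0 0;0 0 -0.5 0 0 0;0 0 -1 0 0 0;0 0 -1 0 0 0;0 0 -1 0 0 0;0 0 0 0 0 0' 80 >/dev/null;python3 s.py 434 -79.2 82
```

```text
t 13.4 p [649.4 -41.1   6.4] q [0.707 0.707 0.    0.   ] j [-0.06  0.42 -0.07  1.08  0.    1.51] F [ 0.1 -0.3 -1. ] w 44.0 g 41.2
t 14.3 p [651.7 -41.3  99.1] q [0.707 0.707 0.002 0.003] j [-0.06  0.37  0.08  1.27 -0.    1.51] F [-0.   0.2  1.2] w 79.8 g 0.0
total units [-1.51 -8.71  0.62]
```

```bash
python3 -m crank '-0.14 -0.78 0 0 0 0;-0.14 -0.78 0 0 0 0;-0.14 -0.78 0 0 0 0;-0.14 -0.78 0 0 0 0;-0.14 -0.78 0 0 0 0;-0.14 -0.78 0 0 0 0;-0.14 -0.78 0 0 0 0;-0.14 -0.78 0 0 0 0;-0.14 -0.78 0 0 0 0;-0.14 -0.78 0 0 0 0;-0.14 -0.78 0 0 0 0;0 0 0 0 0 0;0 0 0 0 0 0' 85 >/dev/null;python3 s.py 434 -79.2 0
```

```text
t 15.6 p [435.1 -79.8  94. ] q [0.707 0.707 0.    0.   ] j [-0.18 -0.01 -0.4   1.18  0.    1.39] F [-0.3  0.8  0.3] w 85.4 g 0.0
total units [ 0.03 -0.05  3.76]
```

```bash
python3 - <<'E'
from h import *
T=cam("top")
b=[round(x/1.5) for x in (328,204,414,256)]
S=cam("side");save(S,"s6.png",(140,110,300,240),4)
E
```

View pics/s6.png

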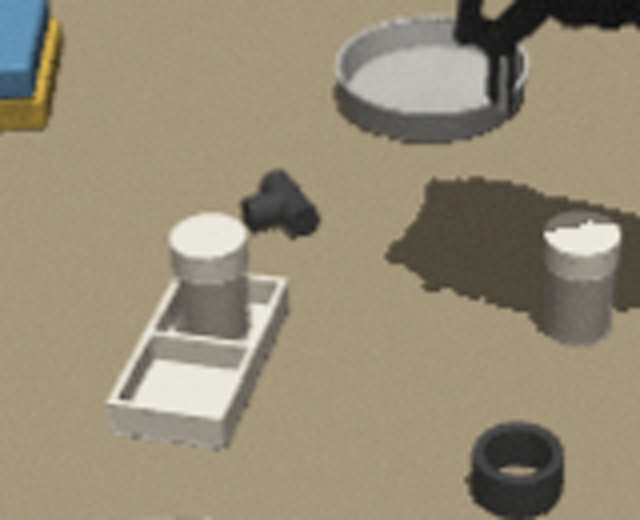

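```bash
python3 -m crank '0 -0.05 0.8 0 0 0;0 0 0.8 0 0 0;0 0 0.8 0 0 0;0 0 0.8 0 0 0;0 0 0.55 0 0 0;0 0 0 0 0 0;0 0 0 0 0 0' >/dev/null; python3 s.py;python3 -m crank '0 0 0 0 0 0;0 0 0 0 0 0;0 0 0 0 0 0;0 0 0 0 0 0;0 0 0 0 0 0;0 0 0 0 0 0;0 0 0 0 0 0;0 0 0 0 0 0' 20 40 >/dev/null;python3 s.py; python3 -m crank '0 0 -0.5 0 0 0;0 0 -0.5 0 0 0;0 0 -1 0 0 0;0 0 -1 0 0 0;0 0 -0.4 0 0 0;0 0 0 0 0 0;0 0 0 0 0 0' >/dev/null;python3 s.py 654 22.4 80
```

```text
t 16.4 p [434.  -79.7   0. ] q [ 0.707  0.707 -0.    -0.   ] j [-0.18  0.05 -0.56  0.97  0.    1.39] F [-0.1  0.3  1. ] w 84.9 g 0.0
t 17.2 p [434.2 -79.9   0.8] q [0.707 0.707 0.    0.001] j [-0.18  0.05 -0.56  0.97  0.    1.39] F [-0.7  0.3  6.3] w 43.8 g 40.3
t 17.9 p [433.3 -79.7  84.5] q [ 0.707  0.707 -0.    -0.   ] j [-0.18 -0.01 -0.42  1.16 -0.    1.39] F [-0.9 -0.4 -0.6] w 43.9 g 41.0
total units [4.08 8.83 0.18]
```

```bash
python3 -m crank '0.4 0.8 0 0 0 0;0.4 0.8 0 0 0 0;0.4 0.8 0 0 0 0;0.4 0.8 0 0 0 0;0.4 0.8 0 0 0 0;0.4 0.8 0 0 0 0;0.4 0.8 0 0 0 0;0.4 0.8 0 0 0 0;0.4 0.8 0 0 0 0;0.4 0.8 0 0 0 0;0.1 0.8 0 0 0 0;0 0 0 0 0 0;0 0 0 0 0 0' >/dev/null;python3 s.py 654 22.4 8
```

```text
t 19.2 p [652.4  22.9  83. ] q [ 0.707  0.707 -0.001 -0.001] j [ 0.04  0.39  0.06  1.25 -0.    1.61] F [-1.1  0.   0.7] w 43.8 g 41.1
total units [-0.02  0.07  3.  ]
```

```bash
python3 -m crank '0 0 0.8 0 0 0;0 0 0.8 0 0 0;0 0 0.6 0 0 0;0 0 0.4 0 0 0;0 0 0.3 0 0 0;0 0 0.1 0 0 0;0 0 0 0 0 0;0 0 0 0 0 0' >/dev/null;python3 s.py 654 22.4 6.5
```

```text
t 20.0 p [653.9  22.9  10.7] q [0.707 0.707 0.    0.   ] j [ 0.03  0.42 -0.06  1.09  0.    1.61] F [ 0.2 -0.4 -1.3] w 44.1 g 41.1
total units [-0.02  0.    0.17]
```

```bash
python3 -m crank '0 0 0.1 0 0 0;0 0 0.07 0 0 0;0 0 0 0 0 0' >/dev/null;python3 s.py; python3 -m crank '0 0 0 0 0 0;0 0 0 0 0 0;0 0 0 0 0 0;0 0 0 0 0 0;0 0 -0.5 0 0 0;0 0 -1 0 0 0;0 0 -1 0 0 0;0 0 -0.8 0 0 0;0 0 0 0 0 0' 85 >/dev/null;python3 s.py 349.2 291 80
python3 -m crank '0.7 -0.8 0 0 0 0;0.7 -0.8 0 0 0 0;0.7 -0.8 0 0 0 0;0.7 -0.8 0 0 0 0;0.7 -0.8 0 0 0 0;0.7 -0.8 0 0 0 0;0.7 -0.8 0 0 0 0;0.7 -0.8 0 0 0 0;0.7 -0.8 0 0 0 0;0.7 -0.8 0 0 0 0;0.7 -0.8 0 0 0 0;0.7 -0.8 0 0 0 0;0.7 -0.8 0 0 0 0;0.7 -0.8 0 0 0 0;0.7 -0.8 0 0 0 0;0 0 0 0 0 0' >/dev/null;python3 s.py 349.2 291 -32
```

```text
t 20.3 p [653.7  22.9   5.9] q [0.707 0.707 0.    0.   ] j [ 0.04  0.42 -0.06  1.09  0.    1.61] F [ 0.7 -0.5 -0.1] w 43.8 g 41.2
t 21.2 p [655.7  22.9  92.8] q [0.707 0.707 0.002 0.002] j [ 0.03  0.38  0.08  1.26 -0.    1.61] F [ 1.2 -0.1  0.6] w 84.9 g 0.0
total units [ 10.73 -12.25   0.43]
t 22.8 p [351.2 286.2  87.9] q [ 0.706  0.709 -0.    -0.   ] j [ 0.68  0.01 -0.39  1.17  0.    2.25] F [-1.1 -0.6 -0.1] w 84.6 g 0.0
total units [ 0.19 -0.08  4.8 ]
```

```bash
python3 -m crank '0.2 -0.07 0.8 0 0 0;0 0 0.8 0 0 0;0 0 0.8 0 0 0;0 0 0.8 0 0 0;0 0 0.6 0 0 0;0 0 0.4 0 0 0;0 0 0.2 0 0 0;0 0 0 0 0 0;0 0 0 0 0 0' >/dev/null; python3 s.py 349.2 291 -32
python3 - <<'E'
from h import *
S=cam("side");o=arm.get_obs();p=np.array(o["tcp_pos"]);print(proj(S,[p]));save(S,"s7.png",(240,210,390,350),4)
E
```

```text
t 23.7 p [352.  290.3 -21.3] q [0.707 0.707 0.    0.   ] j [ 0.69  0.09 -0.56  0.92 -0.    2.26] F [ 0.3 -0.2  0.5] w 85.0 g 0.0
total units [ 0.03 -0.11  0.43]
[[312.91736654 324.26967077]]
```

View pics/s7.png

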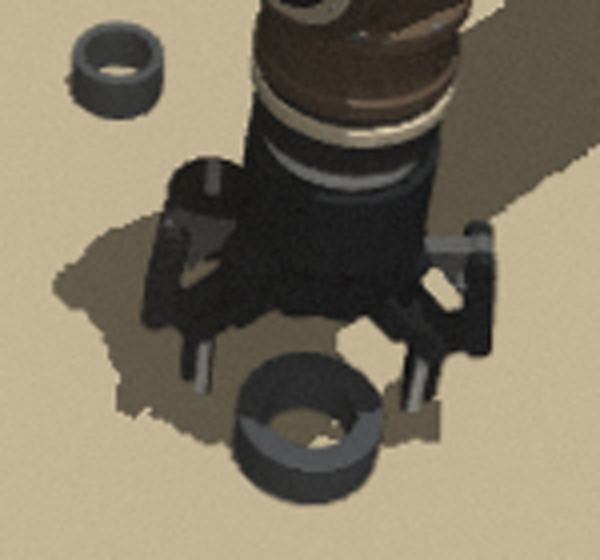

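```bash
python3 -m crank '0.2 -0.1 0.2 0 0 0;0.05 0 0.2 0 0 0;0 0 0.15 0 0 0;0 0 0 0 0 0;0 0 0 0 0 0' >/dev/null; python3 s.py; python3 -m crank '0 0 0 0 0 0;0 0 0 0 0 0;0 0 0 0 0 0;0 0 0 0 0 0;0 0 0 0 0 0;0 0 0 0 0 0' 40 40 >/dev/null;python3 s.py;  python3 -m crank '0 0 -0.5 0 0 0;0 0 -1 0 0 0;0 0 -1 0 0 0;0 0 -1 0 0 0;0 0 -0.8 0 0 0;0 0 0 0 0 0;0 0 0 0 0 0' >/dev/null;python3 s.py 570 299.5 67
```

```text
t 24.2 p [348.9 296.3 -35.7] q [ 0.707  0.707 -0.    -0.   ] j [ 0.7   0.11 -0.58  0.88 -0.    2.27] F [-0.4 -0.5  0.3] w 85.1 g 0.0
t 24.9 p [349.3 296.6 -34.9] q [ 0.707  0.707  0.    -0.   ] j [ 0.7   0.11 -0.58  0.89  0.    2.27] F [-1.2 -1.3  4.8] w 64.8 g 43.7
t 25.6 p [349.2 296.6  72.2] q [0.707 0.707 0.001 0.   ] j [ 0.7   0.03 -0.41  1.13  0.    2.27] F [-0.7 -0.4 -1.6] w 64.7 g 44.9
total units [0.11 8.83 0.21]
```

```bash
python3 -m crank '0.02 0.8 0 0 0 0;0.02 0.8 0 0 0 0;0.02 0.8 0 0 0 0;0.02 0.8 0 0 0 0;0.02 0.8 0 0 0 0;0.02 0.8 0 0 0 0;0 0.8 0 0 0 0;0 0.8 0 0 0 0;0 0.8 0 0 0 0;0 0.8 0 0 0 0;0 0.8 0 0 0 0;0 0.03 0 0 0 0;0 0 0 0 0 0;0 0 0 0 0 0' >/dev/null;python3 s.py 570 299.5 53
python3 - <<'E'
from h import *
S=cam("side");b=np.array([150,215,250,330]);save(S,"s8.png",list(b),5)
o=arm.get_obs();p=np.array(o["tcp_pos"]);print(((proj(S,[p+[0,0,35],p+[0,0,63],[570,299.4,80],[570,299.4,12]])-b[:2])*5).round())
E
```

```text
t 26.9 p [568.5 299.3  71.1] q [ 0.707  0.707 -0.001 -0.   ] j [0.48 0.37 0.01 1.21 0.   2.05] F [-0.9 -0.2 -0.7] w 64.8 g 44.9
total units [0.01 0.06 0.72]
[[205. 280.]
 [198. 224.]
 [208. 331.]
 [225. 452.]]
```

View pics/s8.png

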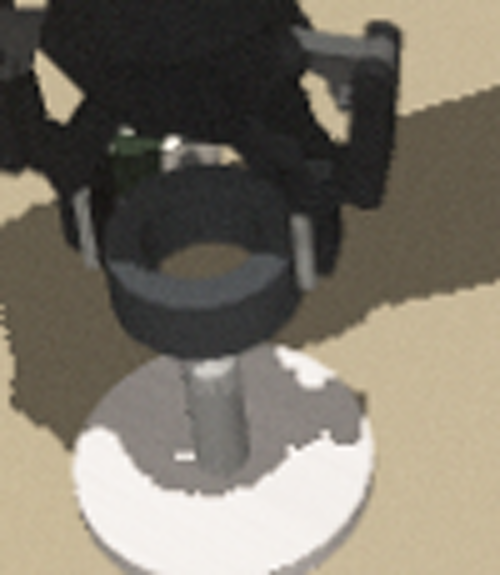

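```bash
python3 -m crank '0 0.1 0.4 0 0 0;0 0 0.4 0 0 0;0 0 0.4 0 0 0;0 0 0.4 0 0 0;0 0 0 0 0 0' >/dev/null;python3 s.py
python3 -m crank '0 0 0.3 0 0 0;0 0 0.3 0 0 0;0 0 0.3 0 0 0;0 0 0.3 0 0 0;0 0 0 0 0 0' >/dev/null;python3 s.py 570 299.5 -22
```

```text
t 27.5 p [570.9 298.9  29.5] q [ 0.707  0.707 -0.002 -0.001] j [ 0.48  0.39 -0.05  1.13  0.    2.05] F [-0.6 -1.5 -0.6] w 64.9 g 44.9
t 28.0 p [5.715e+02 2.991e+02 4.000e-01] q [ 0.707  0.707 -0.001 -0.   ] j [ 0.48  0.41 -0.09  1.07 -0.    2.05] F [-0.3 -0.2 -1.2] w 65.0 g 44.9
total units [ 0.02 -0.06  0.9 ]
```

```bash
python3 -m crank '0 -0.04 0.3 0 0 0;0 0 0.2 0 0 0;0 0 0.15 0 0 0;0 0 0.1 0 0 0;0 0 0 0 0 0;0 0 0 0 0 0' >/dev/null;python3 s.py 570 299.5 -22
```

```text
t 28.6 p [571.4 299.6 -16.7] q [0.707 0.707 0.    0.   ] j [ 0.48  0.42 -0.12  1.03  0.    2.05] F [ 0.8 -0.1 -0.6] w 65.0 g 44.9
total units [-0.01 -0.06  0.21]
```

```bash
python3 -m crank '0 -0.03 0.1 0 0 0;0 0 0.1 0 0 0;0 0 0 0 0 0' >/dev/null;python3 s.py;python3 -m crank '0 0 0 0 0 0;0 0 0 0 0 0;0 0 0 0 0 0;0 0 0 0 0 0;0 0 -0.5 0 0 0;0 0 -1 0 0 0;0 0 -1 0 0 0;0 0 -1 0 0 0;0 0 -1 0 0 0;0 0 0 0 0 0' 85 >/dev/null;python3 s.py 455.5 71.6 80
```

```text
t 28.9 p [570.3 299.5 -22.2] q [ 0.707  0.707 -0.    -0.   ] j [ 0.48  0.42 -0.13  1.02  0.    2.05] F [-0.8 -0.  -0.7] w 64.9 g 44.9
t 29.9 p [572.7 300.7  96. ] q [0.707 0.707 0.004 0.001] j [ 0.48  0.36  0.05  1.25 -0.    2.05] F [-0.2  0.1  0.9] w 84.9 g 0.0
total units [-9.16 -4.7   0.58]
```

```bash
python3 -m crank '-0.76 -0.38 0 0 0 0;-0.76 -0.38 0 0 0 0;-0.76 -0.38 0 0 0 0;-0.76 -0.38 0 0 0 0;-0.76 -0.38 0 0 0 0;-0.76 -0.38 0 0 0 0;-0.76 -0.38 0 0 0 0;-0.76 -0.38 0 0 0 0;-0.76 -0.38 0 0 0 0;-0.76 -0.38 0 0 0 0;-0.76 -0.38 0 0 0 0;-0.76 -0.38 0 0 0 0;0 0 0 0 0 0;0 0 0 0 0 0' >/dev/null;python3 s.py 455.5 71.6 -34
python3 - <<'E'
from h import *
S=cam("side");b=[150,270,240,340]
m=seg(S,b,"dark",90).astype(np.uint8); m=cv2.morphologyEx(m,cv2.MORPH_OPEN,np.ones((5,5)))
u,w,c=topc(S,m,40); print(u,w,onplane(S,u,40),"expect",proj(S,[[570,299.4,40]]), c.min(0),c.max(0)); save(S,"s9.png",[140,200,290,340],4)
E
```

```text
t 31.3 p [456.8  71.5  90.9] q [0.707 0.707 0.    0.   ] j [ 0.16  0.03 -0.37  1.17  0.    1.73] F [0.3 0.1 0.1] w 85.2 g 0.0
total units [ 0.   -0.06  5.  ]
[194.00754979 299.47101688] 36.49335796440985 [567.63285251 307.52401411  40.        ] expect [[193.70066745 295.77281563]] [177. 285.] [212. 320.]
```

View pics/s9.png

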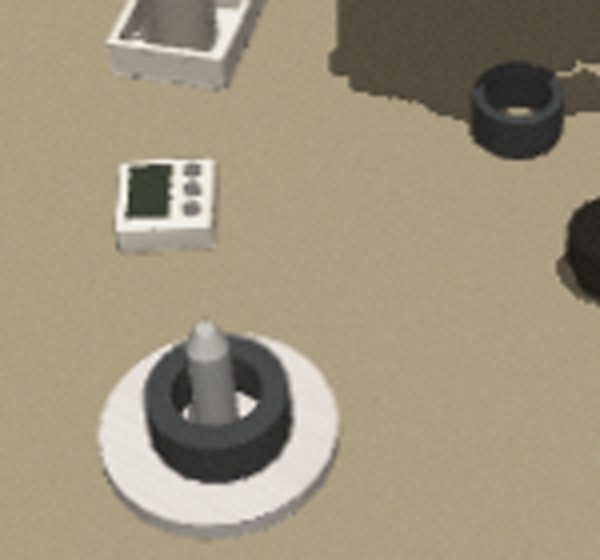

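```bash
python3 -m crank '0 -0.05 0.8 0 0 0;0 0 0.8 0 0 0;0 0 0.8 0 0 0;0 0 0.8 0 0 0;0 0 0.8 0 0 0;0 0 0.6 0 0 0;0 0 0.4 0 0 0;0 0 0 0 0 0;0 0 0 0 0 0' >/dev/null; python3 s.py; python3 -m crank '0 0 0 0 0 0;0 0 0 0 0 0;0 0 0 0 0 0;0 0 0 0 0 0;0 0 0 0 0 0;0 0 0 0 0 0;0 0 0 0 0 0;0 0 0 0 0 0' 30 35 >/dev/null;python3 s.py;  python3 -m crank '0 0 -0.5 0 0 0;0 0 -1 0 0 0;0 0 -1 0 0 0;0 0 -1 0 0 0;0 0 -0.8 0 0 0;0 0 0 0 0 0;0 0 0 0 0 0' >/dev/null;python3 s.py 570.3 299.5 72
```

```text
t 32.2 p [455.8  71.9 -34. ] q [0.707 0.708 0.    0.   ] j [ 0.16  0.11 -0.57  0.89  0.    1.73] F [-0.7 -0.9  0.6] w 84.9 g 0.0
t 33.0 p [456.1  71.6 -33.2] q [0.707 0.707 0.001 0.   ] j [ 0.16  0.11 -0.57  0.89  0.    1.73] F [-1.9 -0.7  4.7] w 49.6 g 35.6
t 33.8 p [455.8  71.5  73.8] q [0.707 0.707 0.001 0.   ] j [ 0.16  0.03 -0.4   1.13 -0.    1.73] F [ 0.1 -0.4 -1.4] w 49.2 g 36.4
total units [9.12 4.58 0.08]
```

```bash
python3 -m crank '0.76 0.38 0 0 0 0;0.76 0.38 0 0 0 0;0.76 0.38 0 0 0 0;0.76 0.38 0 0 0 0;0.76 0.38 0 0 0 0;0.76 0.38 0 0 0 0;0.76 0.38 0 0 0 0;0.76 0.38 0 0 0 0;0.76 0.38 0 0 0 0;0.76 0.38 0 0 0 0;0.76 0.38 0 0 0 0;0.76 0.38 0 0 0 0;0 0 0 0 0 0;0 0 0 0 0 0' >/dev/null;python3 s.py 570.3 299.5 29
python3 -m crank '0 0.02 0.4 0 0 0;0 0 0.4 0 0 0;0 0 0.4 0 0 0;0 0 0.4 0 0 0;0 0 0 0 0 0;0 0 0 0 0 0' >/dev/null;python3 s.py 570.3 299.5 8
```

```text
t 35.1 p [568.4 299.2  71.5] q [ 0.707  0.708 -0.001 -0.   ] j [ 0.48  0.37  0.01  1.21 -0.    2.05] F [-0.1  0.3  0.1] w 48.9 g 36.4
total units [0.01 0.08 1.7 ]
t 35.8 p [569.5 299.3  32.8] q [ 0.707  0.707 -0.    -0.   ] j [ 0.48  0.39 -0.05  1.13 -0.    2.05] F [-0.3 -0.5 -0. ] w 49.6 g 36.4
total units [0.01 0.03 0.99]
```

```bash
python3 -m crank '0 0.03 0.3 0 0 0;0 0 0.3 0 0 0;0 0 0.2 0 0 0;0 0 0.1 0 0 0;0 0 0 0 0 0;0 0 0 0 0 0' >/dev/null;python3 s.py 570.3 299.5 7.5;python3 -m crank '0 0 0.05 0 0 0;0 0 0.04 0 0 0;0 0 0 0 0 0' >/dev/null;python3 s.py
```

```text
t 36.4 p [570.6 299.6  10.8] q [0.707 0.707 0.    0.   ] j [ 0.48  0.4  -0.08  1.09 -0.    2.05] F [ 0.2 -0.4 -0.5] w 49.4 g 36.4
total units [-0.   -0.01  0.13]
t 36.6 p [570.5 299.5   8.4] q [ 0.707  0.707 -0.    -0.   ] j [ 0.48  0.4  -0.08  1.08 -0.    2.05] F [-0.2  0.5 -0. ] w 49.4 g 36.4
```

Release, rise, and go to the stopper; check the ring stack numerically.

```bash
python3 -m crank '0 0 0 0 0 0;0 0 0 0 0 0;0 0 0 0 0 0;0 0 0 0 0 0;0 0 -0.5 0 0 0;0 0 -1 0 0 0;0 0 -1 0 0 0;0 0 -0.8 0 0 0;0 0 0 0 0 0' 85 >/dev/null;python3 s.py 400.7 173.2 80
python3 -m crank '-0.5 -0.67 0 0 0 0;-0.5 -0.67 0 0 0 0;-0.5 -0.67 0 0 0 0;-0.5 -0.67 0 0 0 0;-0.5 -0.67 0 0 0 0;-0.5 -0.67 0 0 0 0;-0.5 -0.67 0 0 0 0;-0.5 -0.67 0 0 0 0;-0.5 -0.67 0 0 0 0;-0.5 -0.67 0 0 0 0;0 0 0 0 0 0;0 0 0 0 0 0' >/dev/null;python3 s.py 400.7 173.2 -28
python3 - <<'E'
from h import *
S=cam("side");x0,y0,x1,y1=b=[165,255,225,335]
m=seg(S,b,"dark",90).astype(np.uint8)
for y in range(y0,y1,2): print(y,"".join(".#"[v] for v in m[y,x0:x1]))
print("expect wide top",proj(S,[[570.3,299.4,40],[570.3,299.4,68],[570.3,299.4,80]]).round(1).tolist())
E
```

```text
t 37.5 p [572.5 300.6  95.5] q [0.707 0.707 0.003 0.001] j [0.48 0.36 0.05 1.25 0.   2.05] F [-0.2  0.7 -0.2] w 85.4 g 0.0
total units [-5.09 -6.88  0.56]
t 38.8 p [403.4 174.6  91. ] q [0.707 0.707 0.    0.   ] j [ 0.41 -0.02 -0.41  1.17  0.    1.98] F [0.1 0.1 0.5] w 85.2 g 0.0
total units [-0.06 -0.11  4.76]
255 ............................................................
257 ............................................................
259 ............................................................
261 ............................................................
263 ............................................................
265 ............................................................
267 ............................................................
269 ............................................................
271 ............................................................
273 ............................................................
275 ............................................................
277 ............................................................
279 ...
[... 1177 characters left out ...]
......##########################..................
317 ...................#####################....................
319 ......................#############.........................
321 ............................................................
323 ............................................................
325 ............................................................
327 ............................................................
329 ............................................................
331 ............................................................
333 ............................................................
expect wide top [[193.5, 295.8], [192.1, 285.7], [191.5, 281.2]]
```

```bash
python3 -m crank '-0.05 -0.1 0.8 0 0 0;0 0 0.8 0 0 0;0 0 0.8 0 0 0;0 0 0.8 0 0 0;0 0 0.8 0 0 0;0 0 0.5 0 0 0;0 0 0.3 0 0 0;0 0 0 0 0 0;0 0 0 0 0 0' >/dev/null; python3 s.py; python3 -m crank '0 0 0 0 0 0;0 0 0 0 0 0;0 0 0 0 0 0;0 0 0 0 0 0;0 0 0 0 0 0;0 0 0 0 0 0;0 0 0 0 0 0;0 0 0 0 0 0' 25 30 >/dev/null;python3 s.py;  python3 -m crank '0 0 -0.5 0 0 0;0 0 -1 0 0 0;0 0 -1 0 0 0;0 0 -1 0 0 0;0 0 -1 0 0 0;0 0 0 0 0 0;0 0 0 0 0 0' >/dev/null;python3 s.py 558 -330 80
```

```text
t 39.7 p [401.1 173.5 -28.6] q [0.707 0.707 0.    0.   ] j [ 0.41  0.06 -0.61  0.9   0.    1.98] F [0.4 0.7 0.7] w 84.9 g 0.0
t 40.5 p [401.1 173.4 -28.4] q [0.707 0.707 0.001 0.   ] j [ 0.41  0.06 -0.61  0.9   0.    1.98] F [-1.6 -0.4  6.2] w 41.8 g 30.1
t 41.2 p [400.9 173.3  84. ] q [0.707 0.707 0.001 0.   ] j [ 0.41 -0.02 -0.43  1.16  0.    1.98] F [ 0.7  0.  -1.1] w 41.6 g 30.7
total units [-20.14   6.27   0.16]
```

```bash
python3 -m crank '-0.5 0.16 0 0 0 0;-0.9 0.28 0 0 0 0;-0.9 0.28 0 0 0 0;-0.9 0.28 0 0 0 0;-0.9 0.28 0 0 0 0;-0.9 0.28 0 0 0 0;-0.9 0.28 0 0 0 0;-0.9 0.28 0 0 0 0;-0.9 0.28 0 0 0 0;-0.9 0.28 0 0 0 0;-0.9 0.28 0 0 0 0;-0.9 0.28 0 0 0 0;0 0 0 0 0 0' >/dev/null; python3 -m crank '-0.9 0.28 0 0 0 0;-0.9 0.28 0 0 0 0;-0.9 0.28 0 0 0 0;-0.9 0.28 0 0 0 0;-0.9 0.28 0 0 0 0;-0.9 0.28 0 0 0 0;-0.9 0.28 0 0 0 0;-0.9 0.28 0 0 0 0;-0.9 0.28 0 0 0 0;-0.9 0.28 0 0 0 0;-0.7 0.2 0 0 0 0;0 0 0 0 0 0;0 0 0 0 0 0' >/dev/null;python3 s.py 558 -330 -22
```

```text
t 43.8 p [ 556.3 -328.2   82.2] q [ 0.707  0.707 -0.    -0.001] j [-0.53  0.38  0.04  1.24  0.    1.04] F [ 0.2  0.2 -2. ] w 42.1 g 30.7
total units [-0.08  0.08  4.17]
```

```bash
python3 -m crank '-0.05 0 0.8 0 0 0;0 0 0.8 0 0 0;0 0 0.8 0 0 0;0 0 0.6 0 0 0;0 0 0.4 0 0 0;0 0 0.3 0 0 0;0 0 0.2 0 0 0;0 0 0.1 0 0 0;0 0 0 0 0 0;0 0 0 0 0 0' >/dev/null;python3 s.py 558 -330 -22.5
```

```text
t 44.8 p [ 557.3 -330.7  -16. ] q [0.707 0.707 0.    0.   ] j [-0.54  0.42 -0.11  1.04  0.    1.03] F [-0.9 -0.4 -0.9] w 42.2 g 30.7
total units [0.03 0.03 0.26]
```

```bash
python3 -m crank '0 0 0.15 0 0 0;0 0 0.1 0 0 0;0 0 0.03 0 0 0;0 0 0 0 0 0' >/dev/null;python3 s.py;python3 -m crank '0 0 0 0 0 0;0 0 0 0 0 0;0 0 0 0 0 0;0 0 0 0 0 0' 58 >/dev/null;python3 s.py;python3 -m crank '0 0 -0.5 0 0 0;0 0 -1 0 0 0;0 0 -1 0 0 0;0 0 -1 0 0 0;0 0 -1 0 0 0;0 0 -1 0 0 0;0 0 -1 0 0 0;-0.8 -0.6 0 0 0 0;-0.8 -0.6 0 0 0 0;-0.8 -0.6 0 0 0 0;-0.8 -0.6 0 0 0 0;-0.8 -0.6 0 0 0 0;-0.8 -0.6 0 0 0 0;0 0 0 0 0 0;0 0 0 0 0 0' >/dev/null;python3 s.py
python3 - <<'E'
from h import *
S=cam("side");T=cam("top")
def rows(d,b,kind,th,st=2):
    m=seg(d,b,kind,th).astype(np.uint8)
    for y in range(b[1],b[3],st): print(y,"".join(".#"[v] for v in m[y,b[0]:b[2]]))
rows(S,[220,95,280,150],"dark",60); print("stub expect",proj(S,[[558,-330,5],[558,-330,41],[558,-330,57]]).round(1).tolist())
rows(T,[335,160,385,205],"dark",60); print(proj(T,[[558,-330,41]]).round(1))
for n,d,b in(("holderT",T,[215,130,280,175]),):
    g=d["img"][b[1]:b[3],b[0]:b[2]]; print("jar caps expected",proj(T,[[648.5,-36.3,75],[653.5,27.6,75]]).round(1).tolist())
    v=cv2.cvtColor(g,cv2.COLOR_RGB2GRAY); 
    for y in range(0,v.shape[0],2): print(b[1]+y," ".join("%3d"%x for x in v[y,::2]))
E
```

```text
t 45.2 p [ 557.  -330.5  -23.3] q [0.707 0.707 0.    0.   ] j [-0.54  0.43 -0.12  1.02 -0.    1.03] F [-0.4  0.6  2.8] w 42.0 g 30.9
t 45.6 p [ 556.9 -330.4  -23.7] q [ 0.707  0.707  0.    -0.   ] j [-0.54  0.43 -0.12  1.02  0.    1.03] F [ 0.6 -1.4  0.6] w 57.7 g 0.0
t 47.1 p [ 466.9 -450.7  139.7] q [0.707 0.707 0.    0.   ] j [-0.77  0.37  0.16  1.36  0.    0.8 ] F [-0.3 -1.3 -0.2] w 58.2 g 0.0
95 ............................................................
97 ............................................................
99 ............................................................
101 ............................................................
103 ............................................................
105 ............................................................
107 ............................................................
109 ............................................................
111 ............................................................
113 ............................................................
115 ................................................
[... 4938 characters left out ...]
 117 120 120 120 120
166 120 120 120 120 118 114 112 110 106 106 108 104 103 101  99  95  97 100 100 102 105 109 115 119 126 129 127 112 119 119 120 120 119
168 120 120 120 119 120 120 120 119 119 119 119 119 118 118 117 117 116 117 115 113 112 108 106 107 106 103 102 110 119 119 120 120 120
170 120 120 120 120 120 120 120 120 120 120 120 120 120 120 120 120 120 120 120 119 119 120 119 119 119 119 118 119 120 120 119 119 120
172 119 120 120 119 120 119 120 120 120 120 120 120 120 120 119 120 120 120 119 120 119 120 120 120 120 120 120 120 120 120 119 120 119
174 120 120 120 120 120 120 119 120 120 120 120 120 120 120 120 120 119 120 120 120 120 120 120 120 119 119 120 119 120 119 120 119 120
```

```bash
python3 - <<'E'
from h import *
S=cam("side");T=cam("top")
for d,b in((T,[330,247,363,277]),(S,[313,119,343,155])):
    hsv=cv2.cvtColor(d["img"],cv2.COLOR_RGB2HSV)[b[1]:b[3],b[0]:b[2],1]; m=seg(d,b,"sat",cv2.threshold(hsv.copy(),0,255,cv2.THRESH_OTSU)[0]); print(topc(d,m)[:2])
print(arm.close_job())
E
```

```text
(array([351.1979384 , 261.90981354]), np.float64(23.97197334243964))
(array([328.99303676, 125.06224728]), np.float64(23.308312007791244))
the job is handed in; nothing more can be done
None
```

The job is handed in: both jars stand in the holder bays, the wide ring lies under the narrow one on the post, the stopper stands stub up in the dish, and the beaker is where it started. I confirmed the final placings from image measurements, not a viewed picture, and no verdict was shown.

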